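# Lock a microscope stage for transport

### The job

Lock the microscope stage for transport: take the pin with the tall round head out of the rack and stand it in the hole of the bridge, then push the sprung carriage gently by its upright tab, in under the bridge, until the pin drops into the hole hidden in the carriage; do not go on forcing the carriage against the pin once it catches. Leave the pin fully home, with its head down on the bridge, and let go of everything. The other two pins stay in the rack, and the oil bottle and the objective stay standing.

Things in the scene. Friction and masses are not known exactly. Their poses are not given: they have to be found in the camera images.
- pin: The locking pin, plain steel, 66 mm long, about 60 g: a shank of 8 mm diameter and 40 mm length with a chamfered tip, below a straight-sided round head of 20 mm diameter and 26 mm height. Origin at the tip, z up along the pin (head from 40 to 66 mm). It starts standing in one of the rack's holes, tip 8 mm above the bench, leaning up to about 4 degrees.
- pin_tip (a point): The tip of the locking pin (its lower end), the same point as the pin's origin.
- square_pin: A pin like it with a square head, 20 x 20 x 26 mm, standing in another hole of the rack; origin at its tip. Leave it in the rack.
- disc_pin: A pin like it with a broad flat disc head, 34 mm diameter and 10 mm high, standing in another hole of the rack; origin at its tip. Leave it in the rack.
- rack: Fixed black plastic block, 170 (x) x 56 (y) x 35 (z) mm, with three 10 mm holes, 27 mm deep, in a row along its x at -55, 0 and +55 mm. Which pin stands in which hole varies. Origin at the centre of its underside.
- stage: Fixed microscope stage on the bench: dark base 150 (x) x 270 (y) x 16 (z) mm, with two aluminium rails along y, 18 mm wide, at x = -64 and +64 mm, tops at z = 36 mm. Origin at the centre of its underside. The carriage slides between the rails along the stage's +y.
- bridge: Fixed grey-painted bar that bridges the rails over the carriage: 146 (x) x 44 (y) x 24 (z) mm, axes as the stage's. Underside 36 mm, top 60 mm above the bench, 2 mm clear above the carriage. Its place along the rails varies. Origin at the centre of its underside.
- guide (a point): Mouth of the bridge's vertical through hole, centre, on its top face 60 mm above the bench; z up. 9.8 mm diameter, 24 mm deep; the carriage is below. A pin standing on the carriage's solid top has its tip 26 mm below the mouth and its head 14 mm proud of the bridge; fully home, its tip is 40 mm below and its head rests on the bridge.
- carriage: Aluminium plate 106 x 170 x 16 mm between the rails, top 34 mm above the bench; origin: centre of its underside, axes as the stage's. Slides up to 55 mm to the stage's +y; a spring (1.5 to 4.5 N) returns it. A 10.6 mm through hole on its centre line, place along y not given, comes under the guide hole after 20 to 40 mm. Pushed at 20 mm/s or less, the pin drops 14 mm into it and blocks it.
- tab (a point): Centre of the top edge of the carriage's upright push tab: a plate 40 (x) x 12 (y) mm, its top 83 mm above the bench, standing 50 mm high out of the carriage near its -y end (72 mm from the carriage's middle). Push its -y face towards the stage's +y.
- oil_bottle: Small brown bottle, 32 mm diameter, 62 mm high, standing on the bench beyond the stage; origin at the centre of its underside.
- objective: Steel microscope objective, 34 mm diameter, 52 mm high, standing on the bench between the rack and the oil bottle; origin at the centre of its underside.
Things that resemble listed ones, but are neither listed nor needed, are in the scene too. Leave any blue, green or turquoise look-alike of the pin alone.

How it is judged:
On the way:
1. the locking pin stands in the bridge's guide hole, its tip at least 15 mm below the mouth (z of pin_tip in the frame of guide below -0.015 m and horizontal distance between pin_tip and guide below 0.005 m and angle between pin's own z axis and vertical below 0.15 rad), for 0.1 s.
At the end, for the whole second after the job is handed in: The locking pin is in the guide hole and through into the carriage's hole: its tip more than 36.5 mm below the guide hole's mouth (40 mm is fully home), within 5 mm of the hole's centre sideways, within 0.15 rad of upright, at rest, and the carriage is held more than 15 mm from where it started (z of pin_tip in the frame of guide below -0.0365 m and horizontal distance between pin_tip and guide below 0.005 m and angle between pin's own z axis and vertical below 0.15 rad and linear speed of pin below 0.02 m/s and distance of carriage from where it was at the start of the episode above 0.015 m); the robot touches nothing.
It fails at once if the carriage is forced against the pin (more than 40 N between them) (contact force between pin and carriage above 40 N).
It fails at once if another pin leaves its place in the rack (moved more than 20 mm) (distance of any of square_pin, disc_pin from where it was at the start of the episode above 0.02 m).
It fails at once if the oil bottle or the objective is knocked over (angle between any of oil_bottle, objective's own z axis and vertical above 0.6 rad).
It also fails if it takes over 61 s, if anything falls off the work surface, if the arm or the gripper's body presses on something with over 40 N, if the wrist force passes 120 N, or if a joint passes its speed limit or range.

### The arm

A 6-joint arm with a two-finger parallel gripper is mounted at the origin on the work surface. World frame = base frame: x ahead of the robot, y to its left, z up, the work surface at z = 0. Lengths are in m, angles in rad, forces in N, time in s.
With the tool pointing down it reaches from about 0.275 to 0.875 m from the base axis. Payload 12.5 kg.
Tool frame: the origin (TCP) lies on the centre line of the jaws, within the pads' length; the fingertips stand r.finger_overhang ahead of it and the grasp point (between the pads) lies 3 mm ahead of it (r.finger_overhang is the distance from the TCP to the fingertips, in m); z points along the fingers, y is the line along which they close (so a half turn about z gives the same grasp; the last joint's range is limited). The gripper opens to 85 mm and grips with 20 to 120 N. Pads are 22 mm wide; open, the fingers measure 114 mm over their backs; the gripper's body (76 mm by 85 mm) begins 54 mm behind the grasp point. The pads swing forward as they close: fully open they stand 13 mm farther back than shut.
Start: joints at [1.035, 0.351, 1.652, -0, 1.139, -0.085], TCP at [0.24, 0.495, 0.253] pointing down, gripper open.
Joint ranges: [-2.75, 2.75], [-0.79, 2.1], [0.01, 2.65], [-1.57, 4.71], [0.07, 3.14], [-2.87, 2.87]. Speed limits (rad/s): [2.22, 2.22, 2.79, 3.14, 3.14, 3.14].

### API

Orientations are given as a unit quaternion [x, y, z, w].
In Python, from cell import r, optics gives the robot as it stands. The module is installed in compiled form; this text tells all that it offers. Calls block until the motion is done:
- r.move_to(position, orientation): joint-space move of the TCP to a pose.
- r.move_linear(position, rot=None, vel=0.15): straight line of the TCP; rot=None keeps the orientation; vel is the mean speed in m/s.
- r.set_joints(angles): joint-space move.
- r.set_gripper(opening, squeeze=None): opening from 0.0 (shut) to 1.0 (fully open); squeeze is the grip in N (None keeps the last); returns when the fingers have stopped.
- r.sleep(seconds).
- r.inverse_kinematics(position, orientation): joint angles nearest the present ones, or None.
- optics.get_image(name): name is "scene" or "side" or "wrist"; returns a dict with "pixels" (420x560x3 uint8, red, green, blue), "depth" (420x560 float32, m along the optical axis (not along the pixel's ray), 0 where there is no reading), "fx", "fy", "cx", "cy" (pixels), "D" ([k1, k2, p1, p2, k3] as OpenCV has them; the pictures are not rectified), "camera_from_world" (4x4, takes a point from world to camera coordinates); the wrist camera has in their place "mount" (4x4, takes a point from camera to tool coordinates, whose origin is the TCP and whose axes are the flange's). Camera axes: x right, y down, z forward; pixel columns grow to the right and rows downward; lengths in m; the calibration is good to about 2 mm. A picture is of the moment at which its call begins: read the wrist's pose just before it.
A pose or a line that the arm cannot do raises r.PlanningError and nothing moves.
- r.hand_in(): hands the job in; it is judged then, once.
Readings, each from a call of its own:
- r.current_t(): time.
- r.current_q(): joint angles.
- r.current_qvel(): joint speeds.
- r.current_effort(): joint torques, N m.
- r.current_tool_pos(): TCP position.
- r.current_ee_rot(): TCP orientation.
- r.current_contact_force(): force on the tool from outside, world axes, zero at the start.
- r.current_torque(): the same for the moment, N m.
- r.current_opening(): opening from 0.0 (shut) to 1.0 (fully open).
- r.current_finger_force(): force on a finger pad.
Only numpy, scipy, OpenCV 4.12 (cv2) and the standard library are available. Lean on these libraries where they do the work, as an engineer would, in place of code of your own. Each camera call takes 0.05 s, during which the arm holds its last target. There are 200 camera calls.

## Working session

There is one attempt and no reset: what is moved stays moved. The work goes in short steps, each a Python script; the robot and the scene stay as the last script left them, time stands still between calls to the robot, and variables do not carry over. Pictures are saved under pics/ and viewed, at most 10 in all, crops included, and the job is handed in when it is done.

```bash
mkdir -p pics; cat > h.py <<'E'
from cell import r, optics
import numpy as np, cv2, pickle
from scipy.spatial.transform import Rotation as R
def snap(n,tag):
    T=np.eye(4);T[:3,3]=r.current_tool_pos();T[:3,:3]=R.from_quat(r.current_ee_rot()).as_matrix()
    d=optics.get_image(n)
    d["w"]=T@d["mount"] if n=="wrist" else np.linalg.inv(d["camera_from_world"])
    cv2.imwrite(f"pics/{tag}.png",d["pixels"][:,:,::-1]); pickle.dump(d,open(f"pics/{tag}.pkl","wb")); return d
def load(tag): return pickle.load(open(f"pics/{tag}.pkl","rb"))
def K(d): return np.array([[d["fx"],0,d["cx"]],[0,d["fy"],d["cy"]],[0,0,1.]])
def ray(d,u,v):
    p=cv2.undistortPoints(np.array([[[u,v]]],float),K(d),np.array(d["D"]))[0,0]
    return np.array([p[0],p[1],1.])
def atz(d,u,v,z):
    a=d["w"][:3,:3]@ray(d,u,v);o=d["w"][:3,3];return o+a*(z-o[2])/a[2]
def dep(d,u,v):
    z=d["depth"][int(round(v)),int(round(u))]
    return (d["w"]@np.append(ray(d,u,v)*z,1))[:3]
def proj(d,P):
    M=np.linalg.inv(d["w"]);return cv2.projectPoints(np.array(P,float).reshape(-1,1,3),cv2.Rodrigues(M[:3,:3])[0],M[:3,3],K(d),np.array(d["D"]))[0][:,0]
def cloud(d):
    h,w=d["depth"].shape;u,v=np.meshgrid(np.arange(w),np.arange(h))
    p=cv2.undistortPoints(np.stack([u,v],-1).reshape(-1,1,2).astype(float),K(d),np.array(d["D"])).reshape(h,w,2)
    c=np.dstack([p,np.ones((h,w))])*d["depth"][...,None]
    return c@d["w"][:3,:3].T+d["w"][:3,3]
E
python3 - <<'E'
from h import *
a=snap("scene","s0");b=snap("side","d0");c=snap("wrist","w0")
for d in (a,b,c):print(d["w"].round(3),d["fx"])
print(r.finger_overhang,r.current_t(),r.current_ee_rot())
E
```

```text
[[ 0.761  0.416 -0.498  1.087]
 [ 0.649 -0.461  0.605 -0.562]
 [ 0.022 -0.784 -0.621  0.71 ]
 [ 0.     0.     0.     1.   ]] 430.8848173385778
[[-0.979 -0.138  0.15   0.45 ]
 [-0.204  0.637 -0.744  0.68 ]
 [ 0.007 -0.759 -0.652  0.656]
 [ 0.     0.     0.     1.   ]] 420.80683239418244
[[ 0.436  0.866  0.246  0.178]
 [ 0.9   -0.419 -0.121  0.527]
 [-0.001  0.274 -0.962  0.374]
 [ 0.     0.     0.     1.   ]] 353.2165733328061
0.022 0.15 [ 2.23482810e-01  9.74707769e-01 -4.24114063e-04 -1.38715099e-04]
```

View pics/s0.png

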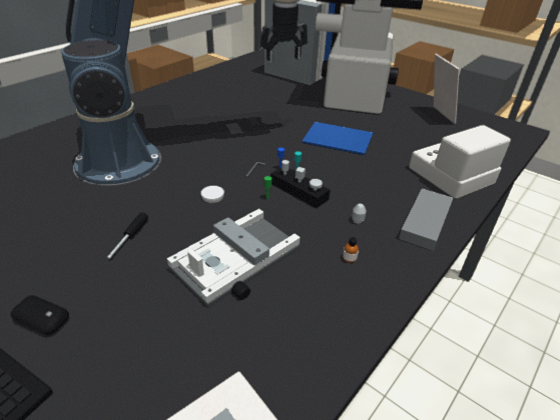

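View pics/d0.png

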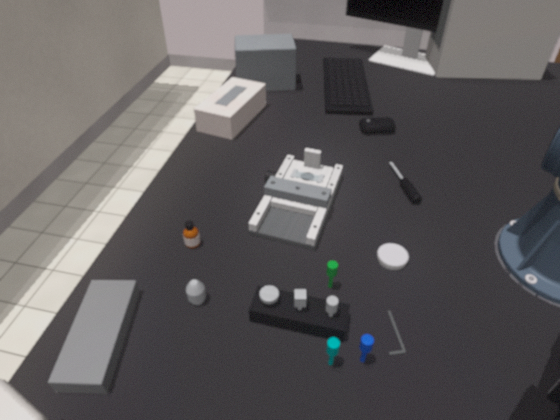

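The scene shows the stage at about (235,250) and the rack at (300,186). In the side view the rack runs from (252,305) to (348,320), with the disc pin at (270,295), the square pin at (300,298) and the round pin at (332,303). I'll enlarge these.

```bash
python3 - <<'E'
from h import *
a=load("s0");b=load("d0")
A=cv2.resize(a["pixels"][140:300,160:340],None,fx=4,fy=3.75,interpolation=cv2.INTER_CUBIC)
A=cv2.resize(a["pixels"][150:300,160:360],None,fx=4,fy=4,interpolation=cv2.INTER_CUBIC)
B=cv2.resize(b["pixels"][140:340,230:380],None,fx=3,fy=3,interpolation=cv2.INTER_CUBIC)
cv2.imwrite("pics/s0c.png",A[:,:,::-1]);cv2.imwrite("pics/d0c.png",B[:,:,::-1])
for n,d,l in (("scene",a,[(286,164),(300,172),(316,184),(267,181),(240,240),(195,252)]),("side",b,[(332,301),(300,295),(269,293),(332,265),(298,190),(313,152)])):
  for p in l: print(n,p,dep(d,*p).round(3))
E
```

```text
scene (286, 164) [0.463 0.243 0.072]
scene (300, 172) [0.513 0.242 0.069]
scene (316, 184) [0.569 0.24  0.056]
scene (267, 181) [0.467 0.159 0.06 ]
scene (240, 240) [ 0.576 -0.057  0.06 ]
scene (195, 252) [ 0.549 -0.163  0.081]
side (332, 301) [0.454 0.252 0.074]
side (300, 295) [0.509 0.251 0.073]
side (269, 293) [0.564 0.247 0.058]
side (332, 265) [0.464 0.168 0.066]
side (298, 190) [ 0.565 -0.038  0.061]
side (313, 152) [ 0.552 -0.166  0.08 ]
```

View pics/s0c.png

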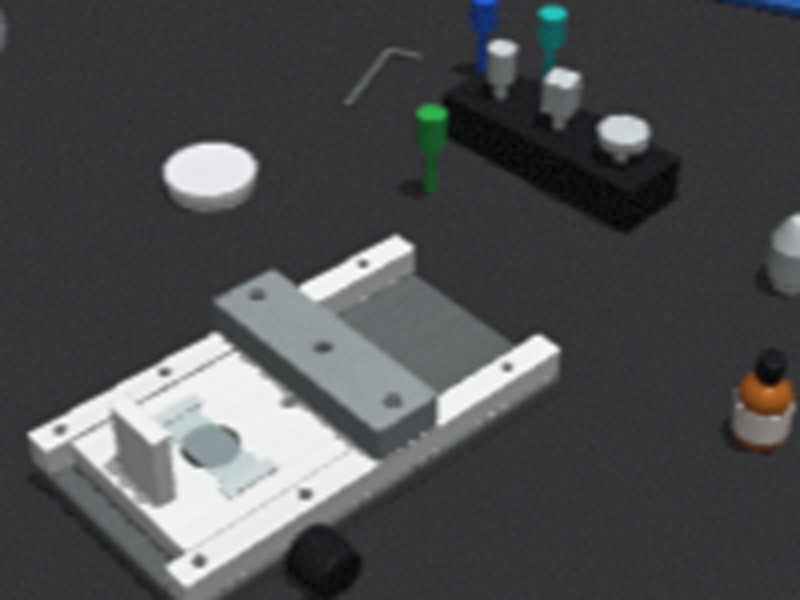

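View pics/d0c.png

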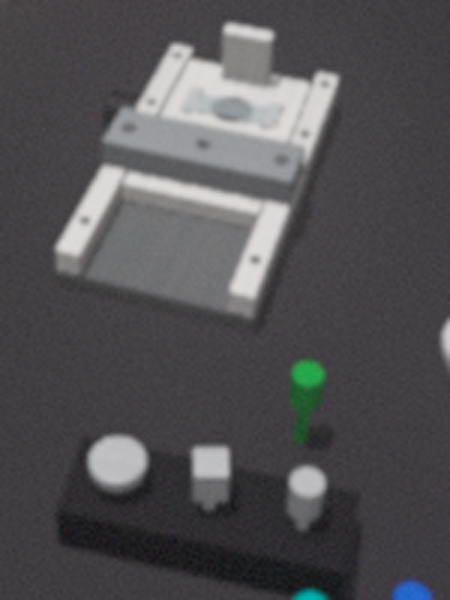

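The crops show the round pin at the rack's low-x end, with clear space around it, and the guide hole at scene (240.5,236.8) and side (297.7,187.7). Next I'll compute the stage's yaw and hover over the pin.

```bash
cat >> h.py <<'E'
def down(psi):  # tool y at psi+90deg in world, tool x towards -psi, camera on the base side
    c,s=np.cos(psi),np.sin(psi)
    return R.from_matrix(np.array([[-c,-s,0],[-s,c,0],[0,0,-1.]])).as_quat()
E
python3 - <<'E'
from h import *
a=load("s0");b=load("d0")
fa=lambda u,v:(160+u/4-.4,150+v/4-.4); fb=lambda u,v:(230+u/3-.3,140+v/3-.3)
for n,d,f,l in (("scene",a,fa,[(258,294,.06),(322,347,.06),(392,401,.06),(62,430,.036),(363,263,.036),(508,367,.036),(198,561,.036),(502,43,.074),(130,405,.083)]),
 ("side",b,fb,[(281,159,.06),(203,143,.06),(128,127,.06),(326,84,.036),(255,259,.036),(84,220,.036),(178,56,.036),(307,480,.074),(248,32,.083)])):
  for u,v,z in l: print(n,(u,v),atz(d,*f(u,v),z).round(4))
r.move_to([.459,.247,.24],down(0)); w=snap("wrist","w1"); print(w["mount"].round(3),r.current_t(),r.current_tool_pos(), r.current_q())
E
```

```text
scene (258, 294) [ 0.5074 -0.0399  0.06  ]
scene (322, 347) [ 0.5676 -0.0484  0.06  ]
scene (392, 401) [ 0.6267 -0.0548  0.06  ]
scene (62, 430) [ 0.4896 -0.1744  0.036 ]
scene (363, 263) [0.5129 0.0439 0.036 ]
scene (508, 367) [0.6406 0.0299 0.036 ]
scene (198, 561) [ 0.6152 -0.1894  0.036 ]
scene (502, 43) [0.4505 0.2543 0.074 ]
scene (130, 405) [ 0.5431 -0.1661  0.083 ]
side (281, 159) [ 0.5082 -0.0417  0.06  ]
side (203, 143) [ 0.568  -0.0479  0.06  ]
side (128, 127) [ 0.6274 -0.0549  0.06  ]
side (326, 84) [ 0.4871 -0.1755  0.036 ]
side (255, 259) [0.5135 0.0426 0.036 ]
side (84, 220) [0.6412 0.0286 0.036 ]
side (178, 56) [ 0.6149 -0.1886  0.036 ]
side (307, 480) [0.4546 0.2499 0.074 ]
side (248, 32) [ 0.5537 -0.1679  0.083 ]
[[-0.001 -0.962 -0.274  0.069]
 [ 1.    -0.    -0.     0.001]
 [ 0.    -0.274  0.962 -0.121]
 [ 0.     0.     0.     1.   ]] 1.4583 [0.45866064 0.24775863 0.24004333] [ 4.05889372e-01  3.13608346e-01  1.73995552e+00  1.52911126e-04
  1.08794865e+00 -1.16555894e+00]
```

View pics/w1.png

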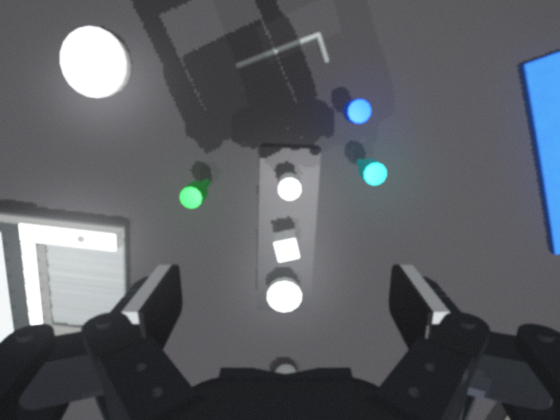

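The round head is at (289,188), the square head at (287,249) and the disc at (284,295). The coloured pins are at (191,197), (375,174) and (359,111), clear of the fingers. I'll check the pin position against the others, then fit the lean from the head's depth cloud.

```bash
python3 - <<'E'
from h import *
w=load("w1")
for n,u,v,z in (("round",289,188,.074),("sq",287,247,.074),("disc",284,294,.058),("green",191,197,.074),("teal",375,174,.074),("blue",359,111,.074)):
  print(n,atz(w,u,v,z).round(4),dep(w,u,v).round(4))
for t in ("w1","s0","d0"):
  d=load(t);C=cloud(d)
  m=(np.hypot(C[...,0]-.457,C[...,1]-.249)<.02)&(C[...,2]>.066)&(C[...,2]<.09)
  q=C[m]; uv=np.argwhere(m)
  print(t,m.sum(),q.mean(0).round(4),q.min(0).round(4),q.max(0).round(4),uv.mean(0))
  m=(np.hypot(C[...,0]-.457,C[...,1]-.249)<.02)&(C[...,2]>.048)&(C[...,2]<.062); q=C[m]
  if len(q): print("  low",len(q),q.mean(0).round(4))
E
```

```text
round [0.4547 0.2519 0.074 ] [0.4548 0.2519 0.0735]
sq [0.5074 0.2503 0.074 ] [0.5071 0.2503 0.0747]
disc [0.5626 0.2476 0.058 ] [0.5629 0.2476 0.0573]
green [0.4623 0.1696 0.074 ] [0.4643 0.1675 0.0663]
teal [0.4428 0.3229 0.074 ] [0.4441 0.3246 0.0672]
blue [0.3926 0.3069 0.074 ] [0.3926 0.3085 0.0664]
w1 453 [0.4543 0.2522 0.0739] [0.4453 0.2427 0.066 ] [0.4646 0.262  0.0764] [187.4790287  289.35320088]
  low 52 [0.4472 0.252  0.0562]
s0 35 [0.4544 0.2474 0.0717] [0.4451 0.2383 0.0668] [0.4629 0.2604 0.0759] [162.51428571 284.6       ]
  low 29 [0.4552 0.2443 0.0551]
d0 118 [0.4543 0.253  0.0729] [0.4448 0.2411 0.0663] [0.4638 0.2613 0.077 ] [301.66949153 331.94915254]
  low 51 [0.454  0.2583 0.0557]
```

```bash
python3 - <<'E'
from h import *
P=-.04
r.set_gripper(.6)
r.move_to([.4545,.252,.13],down(P))
r.move_linear([.4545,.252,.065],vel=.08)
r.set_gripper(0,squeeze=35)
print(r.current_opening(),r.current_finger_force(),r.current_tool_pos(),r.current_contact_force())
r.move_linear([.4545,.252,.15],vel=.08)
r.move_to([.5678,-.0482,.22],down(-.115))
r.sleep(.3)
print(r.current_opening(),r.current_t(),r.current_tool_pos())
a=snap("scene","s1");b=snap("side","d1")
G=[.5678,-.0482]; out=[]
for d,t in((a,"s"),(b,"d")):
  u,v=proj(d,[[*G,.185]])[0].astype(int)
  out.append(cv2.resize(d["pixels"][v-40:v+40,u-40:u+40],(400,400),interpolation=cv2.INTER_CUBIC)); print(t,u,v)
  C=cloud(d)
  for z0,z1 in((.16,.17),(.17,.18),(.18,.19),(.19,.2)):
    m=(np.hypot(C[...,0]-G[0],C[...,1]-G[1])<.02)&(C[...,2]>z0)&(C[...,2]<z1);q=C[m]
    if len(q):print(t,z0,len(q),q.mean(0).round(4),q.min(0).round(4))
cv2.imwrite("pics/p1.png",np.hstack(out)[:,:,::-1])
E
```

```text
0.22286446313114613 34.070464968681335 [0.45472208 0.25214029 0.06533929] [-0.35360419  0.015821    4.26016394]
0.2182641631308632 6.5167 [ 0.56775368 -0.0475471   0.21988723]
s 238 191
s 0.16 10 [ 0.5682 -0.0498  0.1663] [ 0.5653 -0.052   0.1631]
s 0.17 12 [ 0.5684 -0.0512  0.1754] [ 0.5661 -0.0531  0.17  ]
s 0.18 14 [ 0.5675 -0.0504  0.1855] [ 0.5623 -0.053   0.1804]
s 0.19 10 [ 0.5695 -0.0502  0.1962] [ 0.5654 -0.0645  0.1924]
d 299 140
d 0.16 7 [ 0.5674 -0.0463  0.1663] [ 0.5648 -0.048   0.1631]
d 0.17 13 [ 0.5666 -0.0464  0.1743] [ 0.5637 -0.0513  0.1701]
d 0.18 17 [ 0.5669 -0.0454  0.1845] [ 0.5637 -0.0493  0.1802]
d 0.19 7 [ 0.5681 -0.0332  0.1988] [ 0.5614 -0.0349  0.1974]
```

View pics/p1.png

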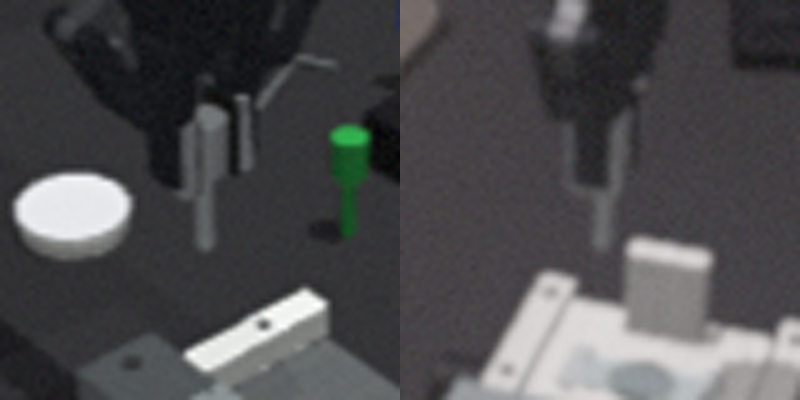

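Both views show the pin held nearly upright, with its tip at scene (239,201) and side (299.2,149.8). I'll descend to just above the hole and compare there, since calibration errors cancel between tip and hole at that range.

```bash
python3 - <<'E'
from h import *
G=[.5678,-.0482]
for t,u in(("s1",239-.4),("d1",299.2-.4)):
  d=load(t); print(t,proj(d,[[*G,.163],[G[0]+.001,G[1],.163],[G[0],G[1]+.001,.163]]).round(2),u)
r.move_linear([.5678,-.0482,.124],vel=.1); r.sleep(.2)
print(r.current_tool_pos())
a=snap("scene","s2");b=snap("side","d2"); out=[]
for d,t in((a,"s"),(b,"d")):
  p=proj(d,[[*G,.064],[*G,.06]]);print(t,p.round(2)); u,v=p[0].astype(int)
  out.append(cv2.resize(d["pixels"][v-25:v+25,u-25:u+25],(400,400),interpolation=cv2.INTER_CUBIC)); print(u-25,v-25)
cv2.imwrite("pics/p2.png",np.clip(np.hstack(out)[:,:,::-1].astype(float)*1.5,0,255))
E
```

```text
s1 [[238.94 199.84]
 [239.29 200.03]
 [239.28 199.63]] 238.6
d1 [[298.8  149.07]
 [298.33 149.02]
 [298.71 149.33]] 298.8
[ 0.568032   -0.04824072  0.12449441]
s [[240.19 235.01]
 [240.24 236.34]]
215 210
d [[297.53 185.92]
 [297.48 187.31]]
272 160[ WARN:0@1.277] global loadsave.cpp:1063 imwrite_ Unsupported depth image for selected encoder is fallbacked to CV_8U.
```

View pics/p2.png

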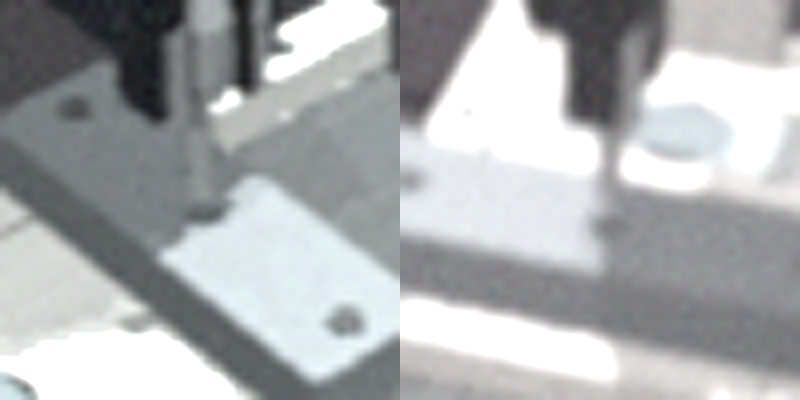

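The tip sits just above the hole. It is about 0.6 px left of the hole centre in the scene view (203 against 208 in the crop) and about 0.6 px right in the side view, so it needs roughly +1 mm in x. I'll insert under force watch, with a small search.

```bash
python3 - <<'E'
from h import *
f0=np.array(r.current_contact_force())
def down_to(x,y,zend,lim):
  z=r.current_tool_pos()[2]
  while z>zend:
    z-=.002; r.move_linear([x,y,z],vel=.03)
    f=np.array(r.current_contact_force())-f0
    if np.linalg.norm(f)>lim: return z,f
  return z,f
c=np.array([.5688,-.0479])
ok=False
for dx,dy in [(0,0),(-.001,0),(0,.001),(0,-.001),(.001,0),(-.0012,.001),(-.0012,-.001),(.001,.001),(.001,-.001)]:
  x,y=c+[dx,dy]
  r.move_linear([x,y,.121],vel=.05)
  z,f=down_to(x,y,.1085,5)
  print(dx,dy,z,f.round(1),r.current_tool_pos())
  if z<.1125: ok=True;break
if ok:
  z,f=down_to(x,y,.0925,12); print("in",z,f.round(1),r.current_tool_pos(),r.current_opening())
print(r.current_t())
E
```

```text
0 0 0.10671472759889786 [-0.1  3.4 -2.5] [ 0.56871129 -0.04785237  0.10652464]
in 0.09052463546898379 [-2.2  3.2  7.6] [ 0.56906047 -0.04790634  0.09109528] 0.2258027570973606
12.025
```

The pin is in, resting on the carriage with its tip near z = 34 mm. Next I'll release, go round behind the tab with the gripper shut, and push gently in 0.5 mm steps.

```bash
python3 - <<'E'
from h import *
r.set_gripper(.5); p=r.current_tool_pos()
r.move_linear([p[0],p[1],.2],vel=.15)
yd=np.array([.115,.9934]);tab=np.array([.554,-.168]);Q=down(np.pi/2-.115)
s=tab-.034*yd
print(r.inverse_kinematics([*s,.18],Q))
r.move_to([*s,.2],Q)
r.set_gripper(0,squeeze=40)
r.move_linear([*s,.079],vel=.12); r.sleep(.2)
f0=np.array(r.current_contact_force()); n=0; base=[]
q0=s.copy(); lim=False
for i in range(150):
  n+=.0005 if i>=24 else .0005
  r.move_linear([*(s+n*yd),.079],vel=.012)
  F=-(np.array(r.current_contact_force())-f0)[:2]@yd
  base.append(F)
  if i%8==0: print(i,round(n,4),F.round(2),round(r.current_t(),2))
  if F>11 or r.current_t()>42 or (len(base)>30 and F>np.median(base[-20:-4])+6): break
print(n,np.round(base[-8:],1),r.current_t(),r.current_tool_pos())
d=snap("side","d3");C=cloud(d);G=[.5678,-.0482]
m=(np.hypot(C[...,0]-G[0],C[...,1]-G[1])<.016)&(C[...,2]>.064);print(C[m].mean(0),C[m].max(0),m.sum())
cv2.imwrite("pics/d3c.png",cv2.resize(d["pixels"][130:230,230:370],None,fx=4,fy=4,interpolation=cv2.INTER_CUBIC)[:,:,::-1])
E
```

```text
[-4.31011207e-01  4.97397673e-01  1.62488340e+00 -4.44089210e-16
  1.01931158e+00  2.82558145e+00]
0 0.0005 0.47 19.05
8 0.0045 -0.63 21.05
16 0.0085 -0.59 23.05
24 0.0125 -0.47 25.05
32 0.0165 1.13 27.05
40 0.0205 1.79 29.05
48 0.0245 1.53 31.05Traceback (most recent call last):
  File "<stdin>", line 14, in <module>
cell.PlanningError: the arm cannot follow that straight line within its joint ranges
```

The wrist joint is near its range limit, so I'll let the tool yaw drift slightly while pushing on, in 1 mm steps.

```bash
python3 - <<'E'
from h import *
yd=np.array([.115,.9934]); p=np.array(r.current_tool_pos()); s=p[:2]; print(p,r.current_t(),r.current_q()[5])
f=lambda:-np.array(r.current_contact_force())[:2]@yd
F0=f(); n=0; b=[]
def go(n,v): r.move_linear([*(s+n*yd),.079],down(np.pi/2-.115+.003+n*2.6),vel=v)
n=.004; go(n,.015); b.append(f())
while n<.034 and r.current_t()<50:
  n+=.001; go(n,.012); b.append(f())
  if b[-1]-np.median(b[-6:])>4 or b[-1]-F0>9: break
print(n,F0,np.round(b,1),r.current_t(),r.current_tool_pos())
d=snap("side","d3");C=cloud(d);G=[.5678,-.0482]
m=(np.hypot(C[...,0]-G[0],C[...,1]-G[1])<.016)&(C[...,2]>.064);print(C[m].mean(0),C[m].max(0),m.sum())
cv2.imwrite("pics/d3c.png",cv2.resize(d["pixels"][130:230,230:370],None,fx=4,fy=4,interpolation=cv2.INTER_CUBIC)[:,:,::-1])
E
```

```text
[ 0.5530167  -0.17638909  0.07899343] 31.55 2.86757321347644
0.02000000000000001 3.8140774495522383 [ 1.6  2.9  2.3  1.8  2.2  2.9  3.1  1.7  2.9  1.8  2.   2.   2.3  2.7
  2.8  5.6 10.2] 35.9667 [ 0.55530501 -0.15746824  0.07903641]
[ 0.56664862 -0.04399693  0.07878799] [ 0.57681457 -0.03662202  0.0888087 ] 107
```

View pics/d3c.png

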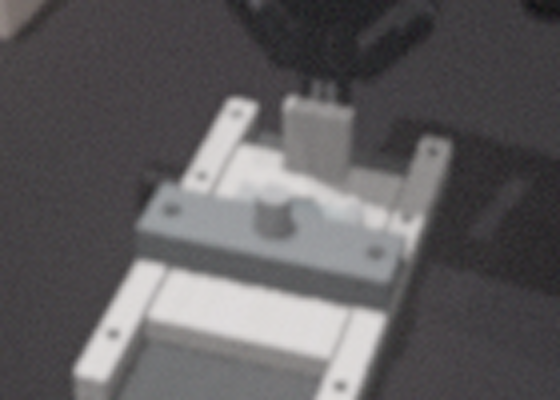

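The carriage caught. In the crop the head sits flat on the bridge at (273,215), with its top at about 86–88 mm (fully home is 86 mm). I'll back off, check again and hand in.

```bash
python3 - <<'E'
from h import *
yd=np.array([.115,.9934]); p=np.array(r.current_tool_pos())
def chk(t):
  d=snap("side",t);C=cloud(d)
  m=(np.hypot(C[...,0]-.5678,C[...,1]+.0482)<.016)&(C[...,2]>.064);print(C[m].mean(0),np.percentile(C[m][:,2],[50,90,97]),m.sum())
  m=(np.hypot(C[...,0]-.5575,C[...,1]+.138)<.025)&(C[...,2]>.076)&(C[...,2]<.09);print("tab",C[m].mean(0))
chk("d4")
r.move_linear([*(p[:2]-.012*yd),.079],vel=.05)
r.move_linear([*(p[:2]-.03*yd),.079],down(np.pi/2-.115),vel=.08)
q=r.current_tool_pos(); r.move_linear([q[0],q[1],.2],vel=.15)
r.sleep(.5); chk("d5"); print(r.current_t(),r.current_contact_force())
E
```

```text
[ 0.5667239  -0.04353253  0.07868753] [0.08018179 0.08736358 0.08790582] 109
tab [ 0.55622894 -0.14157617  0.08242105]
[ 0.56658054 -0.04279518  0.0795414 ] [0.08150243 0.0873204  0.08817593] 105
tab [ 0.55577634 -0.14412785  0.08158096]
38.3583 [-0.75264767 -0.47517332  0.62958606]
```

```bash
python3 -c "
from h import *
print(r.hand_in())"
```

```text
the job is handed in; nothing more can be done
None
```

I handed the job in at about 38 s: the round-headed pin is down on the bridge and holds the carriage about 23 mm from its start (both camera readings), the push stopped when the force rose to about 10 N, and the gripper was clear; no verdict came back.

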